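# Take the hinged lid off the green scraps caddy and stand it in the lid rack

### The arm

A 6-joint arm with a two-finger parallel gripper is mounted at the origin on the work surface; the furniture and walls round the work are solid. World frame = base frame: x ahead of the robot, y to its left, z up, the work surface at z = 0. Lengths are in m, angles in rad, forces in N, time in s.
With the tool pointing down it reaches from about 0.3 to 0.875 m from the base axis. Payload 4.2 kg.
Tool frame: the origin (TCP) lies at the very end of the fingers, on their centre line; the grasp point (between the pads) lies manip.hold_point_z behind it (manip.hold_point_z is the distance from the TCP to the grasp point, in m); z points along the fingers, y is the line along which they close (so a half turn about z gives the same grasp; the last joint's range is limited). The gripper opens to 85 mm and grips with 20 to 120 N. Pads are 22 mm wide; open, the fingers measure 114 mm over their backs; the gripper's body (76 mm by 85 mm) begins 54 mm behind the grasp point. The pads swing forward as they close: fully open they stand 13 mm farther back than shut.
Start: joints at [-1.136, 0.32, 1.565, -0, 1.257, -0.02], TCP at [0.253, -0.517, 0.195] pointing down, gripper open.
Joint ranges: [-3.11, 3.11], [-0.84, 2.01], [0.21, 2.61], [-1.34, 4.49], [0.05, 2.63], [-2.56, 2.56]. Speed limits (rad/s): [2.57, 2.57, 3.14, 3.14, 3.14, 3.14].

### API

Orientations are given as a rotation vector (axis times angle).
In Python, from station import manip gives the robot as it stands.
- The arm moves only by the tool arm_command, never from a script. Its argument "plan" is a list of rows, each a list of 7 numbers: the turn, a rotation vector about the tool's x, y, z in degrees, then the shift along the tool's x, y, z in m, then the opening, from 0 (shut) to 1 (fully open). In form: [[wx, wy, wz, dx, dy, dz, jaw], ...]. A call has 1 to 12 rows; each row shifts and turns the commanded pose from where the row before left it, along the tool's axes as they then stand; what a row does not reach is not made up. A row lasts 1/12 s, in which the tool goes at most 41.7 mm and 7.16 degrees, less where a joint would pass 70% of its speed; a pose out of reach is approached as far as the arm can. A call with a gripper value outside its range is refused whole. The fingers move at their own pace and stop on an object; "newtons" is the grip in N (left out, the last holds). Time passes only in rows, so rows that do not move let the fingers close. It gives the time, the measured TCP pose, the force, the opening and the grip force at its end, in the units of the state.
- manip.get_state(): the state, without advancing time (a new reading comes with each control period).
- manip.camera(name): name is "scene" or "top"; returns the picture (480x640x3 uint8, blue, green, red); there is no depth.
- manip.camera_model(name): a dict with "vfov" (degrees; the focal length in pixels is half the picture's height over the tangent of half this angle, whatever the lens; pixels are square), "cx", "cy" (the principal point, pixels), "camera_from_world" (4x4, takes a point from world to camera coordinates). Camera axes: x right, y down, z forward; pixel columns grow to the right and rows downward; lengths in m; the calibration is good to about 2 mm. A picture is of the moment at which its call begins. camera_model takes no time and is no camera call.
- manip.finish_job(): hands the job in; it is judged then, once.
The state is a dict: "clock": time; "joint_pos": joint angles; "qvel": joint speeds; "joint_efforts": joint torques, N m; "tcp_pos": TCP position; "tool_rot": TCP orientation; "wrist_force": force on the tool from outside, world axes, zero at the start; "ft_torque": the same for the moment, N m; "opening": opening from 0.0 (shut) to 1.0 (fully open); "grasp_force": force on a finger pad.
Only numpy, scipy, OpenCV 4.12 (cv2) and the standard library are available. Lean on these libraries where they do the work, as an engineer would, in place of code of your own. Each camera call takes 0.05 s, during which the arm holds its last target. There are 200 camera calls.

### The job

The lid of the green food-scraps caddy needs airing. Swing it up on its hinge until it stands upright, then lift it straight up off its hinge pins and stand it, handle on top, down in the middle of the slot of the wire lid rack. Leave the yellow caddy's lid as it is.

Things in the scene. Friction and masses are not known exactly. Their poses are not given: they have to be found in the camera images.
- green_grip (a point): Middle of the green lid's handle: a wooden roller 14 mm thick, 76 mm long, lying along lid y, level with the lid, 40 mm in front of its free edge (33 mm clear gap to the lid: open the fingers only 30 to 40 mm). It turns freely on its rod, so fingers can point down while the lid swings; once off, the lid hangs plumb from it. 168 mm from the hinge axis, 74 mm high when shut. Axes as green_lid.
- green_lid: Loose lid, panel 131 x 130 x 8 mm, 0.25 kg. Origin: middle of the hinge axis at its far edge, 74 mm high when shut. x: from roller to hinge (shut: level, away from the robot; upright: straight down), y: along the hinge, z: out of its top face. A flat steel pin, 18 (x) x 18 (y) x 7 mm, juts from each side of the hinge edge, 166 mm over both. Let go half open or upright, it falls.
- green_hinge (a point): Middle of the green caddy's hinge axis, between two black keyhole sockets that hold the lid's pins with 2 to 5 mm play; box axes (x away from the robot). The sockets, 88 mm high, open upward with a 12 mm mouth: the pins come out only within about 25 degrees of upright and are clear once raised 27 mm. The box, 120 x 130 x 70 mm, is fixed.
- rack: Lid rack, fixed; origin under its middle, on the worktop. Wooden foot 110 (x) x 150 (y) x 12 mm high, with two steel wire fences 96 mm long. The slot between them runs along y at x = 0: 18 mm wide up to 58 mm high, flaring to 64 mm at the top, 88 mm high; ends open. The lid stands on the foot, hinge edge down, roller on top (about 189 mm high), and may lean a little.
- yellow_grip (a point): Middle of the roller handle of the yellow caddy's lid; that caddy is the same as the green one but for its colour. Leave it shut.
There are look-alikes about, which are no part of the job. Of the things that look like the green_lid, the largest one is meant.

How it is judged:
On the way, in this order (a step that is already met when the one before it is completed fails the run):
1. the green lid stands upright (within 17 degrees) with its pins still in the hinge sockets (angle between green_lid's own x axis and vertical above 2.845 rad and distance of green_lid from where it was at the start of the episode below 0.015 m), for 0.1 s.
2. the upright green lid has been lifted up off its hinge, its pins more than 30 mm higher than before (angle between green_lid's own x axis and vertical above 2.7 rad and height (world z) of green_lid above 0.104 m), for 0.1 s.
At the end, for the whole second after the job is handed in: The green lid stands at rest in the rack's slot, roller on top: its hinge edge down on the wooden foot (pin axis below 30 mm), within 15 mm of the slot's middle line and within 35 mm of its middle lengthways, along the slot within 11 degrees and within 20 degrees of upright (x of green_lid in the frame of rack between -0.015 and 0.015 m and y of green_lid in the frame of rack between -0.035 and 0.035 m and height (world z) of green_lid below 0.03 m and angle between green_lid's own x axis and vertical above 2.79 rad and angle between the y axis of green_lid and the y axis of rack, either way round below 0.2 rad and linear speed of green_lid below 0.02 m/s); the robot touches nothing.
It fails at once if the yellow caddy's lid is moved by more than 15 mm (distance of yellow_grip from where it was at the start of the episode above 0.015 m).
It also fails if it takes over 56 s, if anything falls off the work surface, if the arm or the gripper's body presses on something with over 40 N, if the wrist force passes 120 N, or if a joint passes its speed limit or range.

## Working session

There is one attempt and no reset: what is moved stays moved. The work goes in short steps, Python scripts to look and compute and a tool call to move; the robot and the scene stay as the last step left them, time stands still between calls to the robot, and variables do not carry over. Pictures are saved under pics/ and viewed, at most 10 in all, crops included, and the job is handed in when it is done.

Besides the shell and the picture viewer there is one more tool, called after "Call:" as a command line: name --pt "numbers of a row" for each row, then --argument value for the rest. arm_command: Moves the arm, as the interface text tells. Its arguments: {"type":"object","properties":{"plan":{"type":"array","items":{"type":"array","items":{"type":"number"}}},"newtons":{"type":"number"}},"required":["plan"]}

```bash
mkdir -p pics; ls; python3 - <<'E'
from station import manip
import cv2,numpy as np
np.set_printoptions(precision=4,suppress=True)
for n in("scene","top"):
    cv2.imwrite(f"pics/{n}0.png",manip.camera(n)); m=manip.camera_model(n)
    print(n,m)
print(manip.hold_point_z); print(manip.get_state())
E
```

```text
pics
scene {'vfov': 51.11507187369522, 'cx': 319.53755095033335, 'cy': 247.14660448122203, 'camera_from_world': array([[-0.7628, -0.6466,  0.0102,  0.3999],
       [-0.3352,  0.3819, -0.8613,  0.2489],
       [ 0.553 , -0.6604, -0.508 ,  1.006 ],
       [ 0.    ,  0.    ,  0.    ,  1.    ]])}
top {'vfov': 54.4647178938184, 'cx': 320.4328385763473, 'cy': 239.79654414768788, 'camera_from_world': array([[ 0.0175, -0.9998,  0.0041, -0.008 ],
       [-0.9967, -0.0178, -0.0797,  0.5144],
       [ 0.0797, -0.0027, -0.9968,  1.1069],
       [ 0.    ,  0.    ,  0.    ,  1.    ]])}
0.0187
{'clock': 0.1, 'joint_pos': array([-1.136 ,  0.3202,  1.5656, -0.    ,  1.2574, -0.02  ]), 'qvel': array([ 0.0006, -0.0002, -0.0022, -0.0021,  0.0006,  0.    ]), 'joint_efforts': array([ -0.0003, -41.6406, -23.4705,  -0.    ,   0.005 ,  -0.    ]), 'tcp_pos': array([ 0.2524, -0.5161,  0.1941]), 'tool_rot': array([-3.0592, -0.7079,  0.0005]), 'wrist_force': array([-0.9552,  0.3467,  0.3243]), 'ft_torque': array([-0.0297, -0.0211,  0.0231]), 'grasp_force': 0.0, 'opening': 0.997285777433784}
```

View pics/scene0.png

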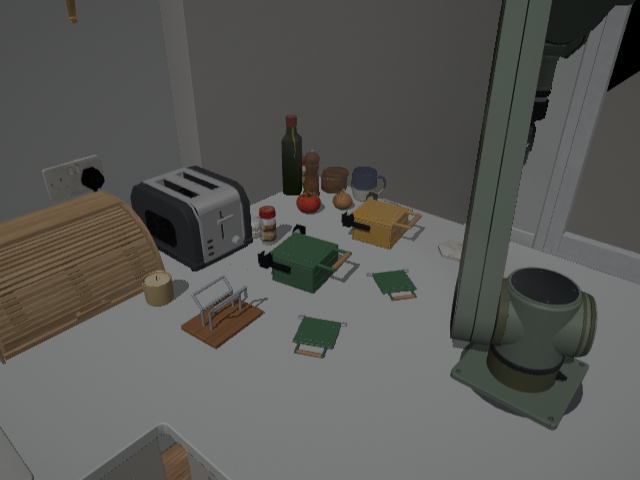

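View pics/top0.png

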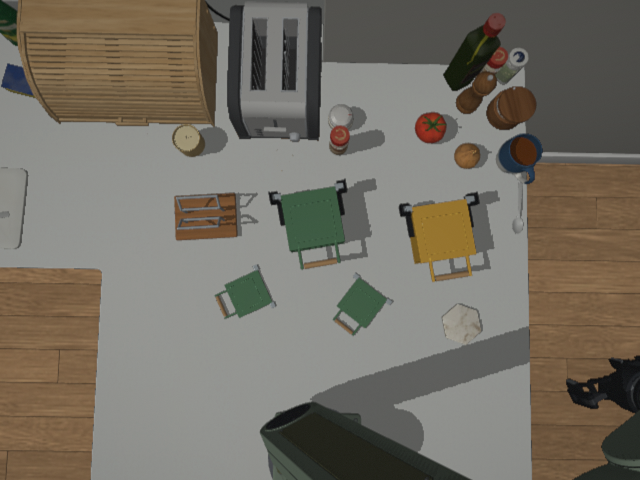

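The scene view shows a green lid on its caddy at scene (305,260) / top (313,218), and two small loose green lids at top (247,293) and (362,303), scene (318,333) and (394,283). The one on the caddy fits: it is the largest and has its pins in black sockets. The rack is at top (207,216) / scene (223,318). The yellow caddy is at top (443,232).

```bash
python3 - <<'E'
import cv2
a=cv2.imread("pics/top0.png");b=cv2.imread("pics/scene0.png")
cv2.imwrite("pics/topc.png",cv2.resize(a[172:280,170:370],None,fx=4,fy=4,interpolation=cv2.INTER_CUBIC))
cv2.imwrite("pics/scenec.png",cv2.resize(b[220:350,175:365],None,fx=4,fy=4,interpolation=cv2.INTER_CUBIC))
E
```

```text
(no output)
```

View pics/topc.png

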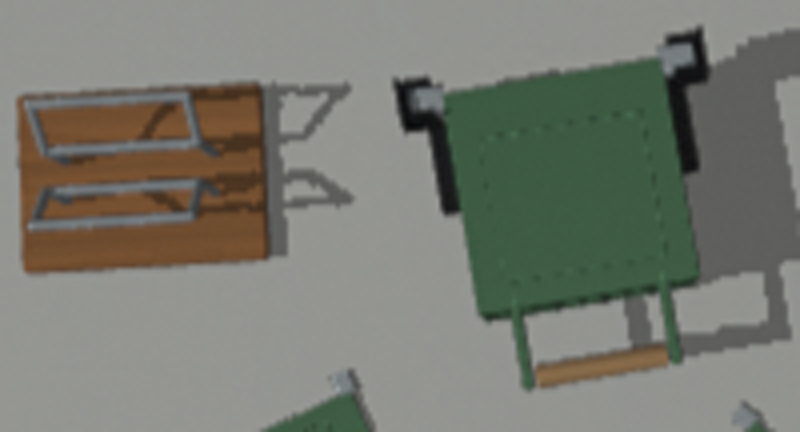

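View pics/scenec.png

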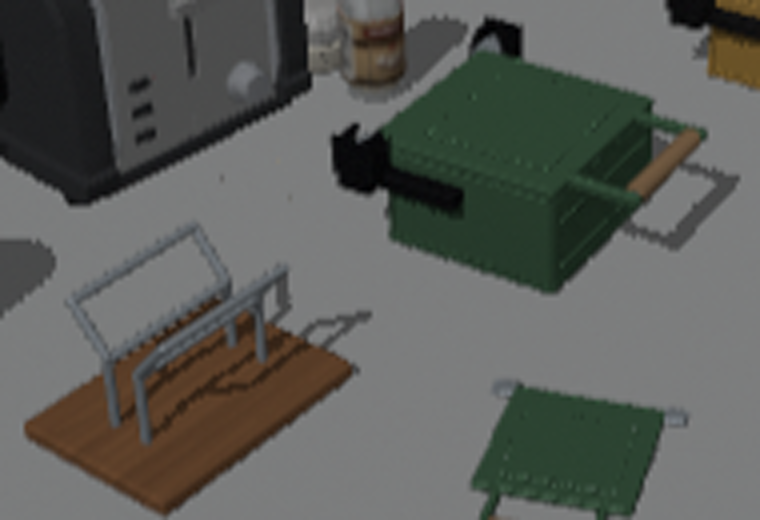

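```bash
cat > h.py <<'E'
import numpy as np,cv2
from station import manip
from scipy.spatial.transform import Rotation as R
np.set_printoptions(precision=4,suppress=True)
def P(n):
    m=manip.camera_model(n);f=240/np.tan(np.radians(m["vfov"]/2))
    return np.array([[f,0,m["cx"]],[0,f,m["cy"]],[0,0,1]])@m["camera_from_world"][:3]
def tri(a,b):
    X=cv2.triangulatePoints(P("top"),P("scene"),np.array(a,float).reshape(2,1),np.array(b,float).reshape(2,1))[:,0]
    return X[:3]/X[3]
def onz(n,p,z):
    M=P(n);H=np.c_[M[:,:2],M[:,2]*z+M[:,3]];q=np.linalg.solve(H,[*p,1]);return q[:2]/q[2]
def proj(n,X): q=P(n)@[*X,1]; return q[:2]/q[2]
E
python3 - <<'E'
from h import *
T=lambda p:(170+p[0]/4-.375,172+p[1]/4-.375)
S=lambda p:(175+p[0]/4-.375,220+p[1]/4-.375)
pts=dict(rolL=((537,376),(636,192)),rolR=((668,355),(697,137)),hL=((443,97),(388,133)),hR=((661,60),(478,53)),fR=((697,275),(652,98)),fL=((484,318),(553,190)),
A1=((28,105),(72,300)),A2=((188,98),(195,228)),B1=((32,227),(145,370)),B2=((195,216),(285,268)))
for k,(a,b) in pts.items(): print(k,tri(T(a),S(b)), onz("top",T(a),.078 if k[0] in "hf" else .074 if k[0]=='r' else .088))
c=np.array([onz("top",T(p),.012) for p in((20,97),(262,85),(268,258),(25,272))]);print(c,c.mean(0))
g=lambda a,b:np.degrees(np.arctan2(*(b-a)[::-1]))
print(g(c[1],c[0]),g(c[2],c[3]),g(c[3],c[0]),g(c[2],c[1]))
E
```

```text
rolL [0.4498 0.0378 0.0742] [0.4501 0.0381]
rolR [ 0.4626 -0.0375  0.0729] [ 0.4635 -0.0368]
hL [0.6067 0.0928 0.0783] [0.61   0.0955]
hR [ 0.6366 -0.029   0.0723] [ 0.634  -0.0301]
fR [ 0.5095 -0.0528  0.0762] [ 0.5095 -0.0526]
fL [0.4843 0.0702 0.0765] [0.4827 0.069 ]
A1 [0.5999 0.3326 0.0849] [0.5994 0.3316]
A2 [0.6063 0.2419 0.0825] [0.6051 0.2404]
B1 [0.534  0.3342 0.0714] [0.5294 0.3264]
B2 [0.5382 0.2354 0.0828] [0.5373 0.234 ]
[[0.6168 0.3603]
 [0.6269 0.2123]
 [0.5205 0.2053]
 [0.5093 0.3527]] [0.5684 0.2826]
93.91949021484253 94.3372351499782 4.041579724732369 3.7971733881496905
```

Measured: the green roller's middle is at (0.457, 0.001, 0.074), the lid yaw is about 10.6° and the hinge is at (0.622, 0.032). The rack is at (0.568, 0.283), yaw 4°. The crops confirm that the meant lid is the one with its pins in the caddy's sockets.

```bash
cat >> h.py <<'E'
def go(target,yaw_y):
    "tool pointing down, tool y at yaw_y deg; prints turn about tool z then shift in the turned tool axes"
    s=manip.get_state();r=R.from_rotvec(s["tool_rot"]);y=np.radians(yaw_y)
    Y=np.array([np.cos(y),np.sin(y),0]);Z=np.array([0,0,-1.]);g=R.from_matrix(np.c_[np.cross(Y,Z),Y,Z])
    print("t",s["clock"],"tcp",s["tcp_pos"],"yawY",np.degrees(np.arctan2(*r.as_matrix()[1::-1,1])),"q6",s["joint_pos"][5])
    print("turn",np.degrees((r.inv()*g).as_rotvec()),"shift now-axes",r.inv().apply(np.array(target)-s["tcp_pos"]),"turned-axes",g.inv().apply(np.array(target)-s["tcp_pos"]))
E
python3 - <<'E'
from h import *
go([.4568,.0007,.16],10.6);go([.4568,.0007,.16],190.6)
E
```

```text
t 0.1 tcp [ 0.2524 -0.5161  0.1941] yawY -63.94195810110884 q6 -0.01999904617545216
turn [ -0.0787  -0.0615 -74.5419] shift now-axes [ 0.4107 -0.3744  0.0347] turned-axes [0.4704 0.296  0.0341]
t 0.1 tcp [ 0.2524 -0.5161  0.1941] yawY -63.94195810110884 q6 -0.01999904617545216
turn [ -0.0662   0.0848 105.458 ] shift now-axes [ 0.4107 -0.3744  0.0347] turned-axes [-0.4704 -0.296   0.0341]
```

Call:
arm_command --pt "0 0 -6.2 0 0 0 0.42" --pt "0 0 -6.2 0 0 0 0.42" --pt "0 0 -6.2 0 0 0 0.42" --pt "0 0 -6.2 0 0 0 0.42" --pt "0 0 -6.2 0 0 0 0.42" --pt "0 0 -6.2 0 0 0 0.42" --pt "0 0 -6.2 0 0 0 0.42" --pt "0 0 -6.2 0 0 0 0.42" --pt "0 0 -6.2 0 0 0 0.42" --pt "0 0 -6.2 0 0 0 0.42" --pt "0 0 -6.2 0 0 0 0.42" --pt "0 0 -6.2 0 0 0 0.42" --newtons 40

```text
clock: 1.1
tcp_pos: [0.2525, -0.5162, 0.1943]
tool_rot: [-2.003, -2.419, -0.001]
wrist_force: [0.2, 0.2, -0.5]
opening: 0.421
grasp_force: 0.0
```

Call:
arm_command --pt "0 0 0 0.031 0.0195 0 0.42" --pt "0 0 0 0.031 0.0195 0 0.42" --pt "0 0 0 0.031 0.0195 0 0.42" --pt "0 0 0 0.031 0.0195 0 0.42" --pt "0 0 0 0.031 0.0195 0 0.42" --pt "0 0 0 0.031 0.0195 0 0.42" --pt "0 0 0 0.031 0.0195 0 0.42" --pt "0 0 0 0.031 0.0195 0 0.42" --pt "0 0 0 0.031 0.0195 0 0.42" --pt "0 0 0 0.031 0.0195 0 0.42" --pt "0 0 0 0.031 0.0195 0 0.42" --pt "0 0 0 0.031 0.0195 0 0.42"

```text
clock: 2.1
tcp_pos: [0.4152, -0.1064, 0.1947]
tool_rot: [-2.01, -2.414, 0.0]
wrist_force: [1.3, -0.9, -0.2]
opening: 0.42
grasp_force: 0.0
```

Call:
arm_command --pt "0 0 0 0.03 0.018 0.0 0.42" --pt "0 0 0 0.03 0.018 0 0.42" --pt "0 0 0 0.03 0.018 0.0 0.42" --pt "0 0 0 0.008 0.008 0.01 0.42" --pt "0 0 0 0 0 0.01 0.42" --pt "0 0 0 0 0 0.01 0.42" --pt "0 0 0 0 0 0 0.42" --pt "0 0 0 0 0 0 0.42"

```text
clock: 2.77
tcp_pos: [0.4577, -0.0009, 0.1641]
tool_rot: [-2.009, -2.413, 0.002]
wrist_force: [-0.4, 0.1, 0.7]
opening: 0.42
grasp_force: 0.0
```

```bash
python3 - <<'E'
from h import *
go([.4568,.0007,.0555],10.6)
for n in("top","scene"):
    im=manip.camera(n);c=proj(n,[.457,.0,.1]).astype(int);print(n,c)
    cv2.imwrite(f"pics/{n}1.png",cv2.resize(im[c[1]-60:c[1]+60,c[0]-80:c[0]+80],None,fx=5,fy=5,interpolation=cv2.INTER_CUBIC))
print(manip.get_state()["opening"],proj("scene",[.4568,.0007,.074]))
E
```

```text
t 2.7667 tcp [ 0.4577 -0.0009  0.1641] yawY 10.449476922025989 q6 -0.20914867585928607
turn [-0.1196 -0.01   -0.1505] shift now-axes [ 0.0017 -0.0004  0.1086] turned-axes [ 0.0017 -0.0006  0.1086]
top [320 262]
scene [341 251]
0.41858329457925414 [340.8202 260.4247]
```

View pics/scene1.png

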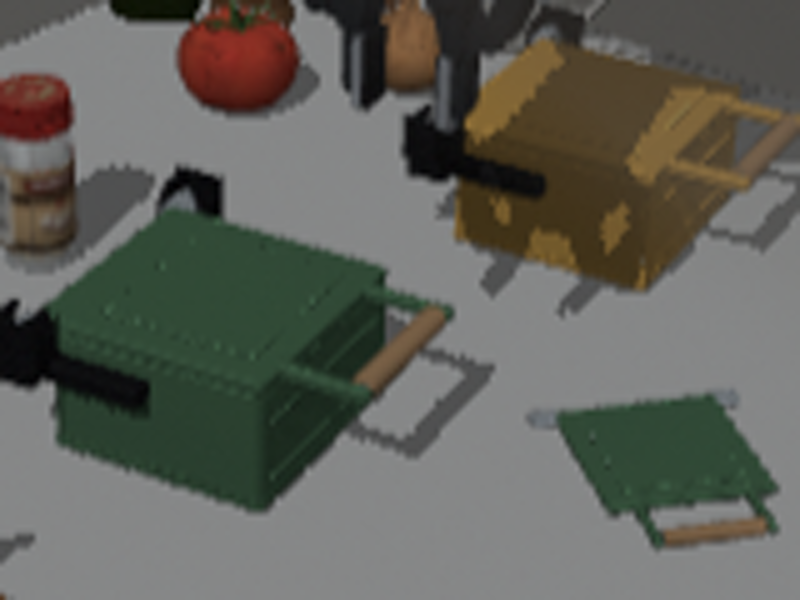

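The fingertips are at crop (360,100) and (455,120), above and behind the green roller at crop (405,350) and in line with it. Descending and gripping.

Call:
arm_command --pt "0 0 0 0.0017 0 0.015 0.42" --pt "0 0 0 0 0 0.015 0.42" --pt "0 0 0 0 0 0.015 0.42" --pt "0 0 0 0 0 0.015 0.42" --pt "0 0 0 0 0 0.015 0.42" --pt "0 0 0 0 0 0.015 0.42" --pt "0 0 0 0 0 0.0105 0.42" --pt "0 0 0 0 0 0.008 0.42" --pt "0 0 0 0 0 0 0.42"

```text
clock: 3.62
tcp_pos: [0.4574, 0.0007, 0.0554]
tool_rot: [-2.01, -2.413, 0.002]
wrist_force: [-0.5, 0.1, -0.4]
opening: 0.418
grasp_force: 0.0
```

Call:
arm_command --pt "0 0 0 0 0 0 0.1" --pt "0 0 0 0 0 0 0.1" --pt "0 0 0 0 0 0 0.1" --pt "0 0 0 0 0 0 0.05" --pt "0 0 0 0 0 0 0.05" --pt "0 0 0 0 0 0 0.05" --newtons 40

```text
clock: 4.12
tcp_pos: [0.4583, 0.001, 0.0566]
tool_rot: [2.009, 2.414, 0.001]
wrist_force: [-1.3, 0.0, -0.6]
opening: 0.052
grasp_force: 0.0
```

The jaw closed past 14 mm with no grip force, so the roller was missed. I'll take a look.

```bash
python3 - <<'E'
from h import *
a=manip.camera("top");b=manip.camera("scene")
f=lambda im,c,z:cv2.resize(im[c[1]-50:c[1]+50,c[0]-65:c[0]+65],(390*z//2*2//2,300*z//2),interpolation=cv2.INTER_CUBIC)
o=[]
for n,im in(("top",a),("scene",b)):
    c=proj(n,[.457,.0,.09]).astype(int);print(n,c-[50,60],proj(n,[.4583,.001,.0566]))
    o.append(cv2.resize(im[c[1]-60:c[1]+60,c[0]-50:c[0]+50],None,fx=4,fy=5,interpolation=cv2.INTER_CUBIC))
cv2.imwrite("pics/g.png",np.hstack(o))
E
```

```text
top [270 202] [320.0925 262.5871]
scene [291 194] [340.0377 266.2787]
```

View pics/g.png

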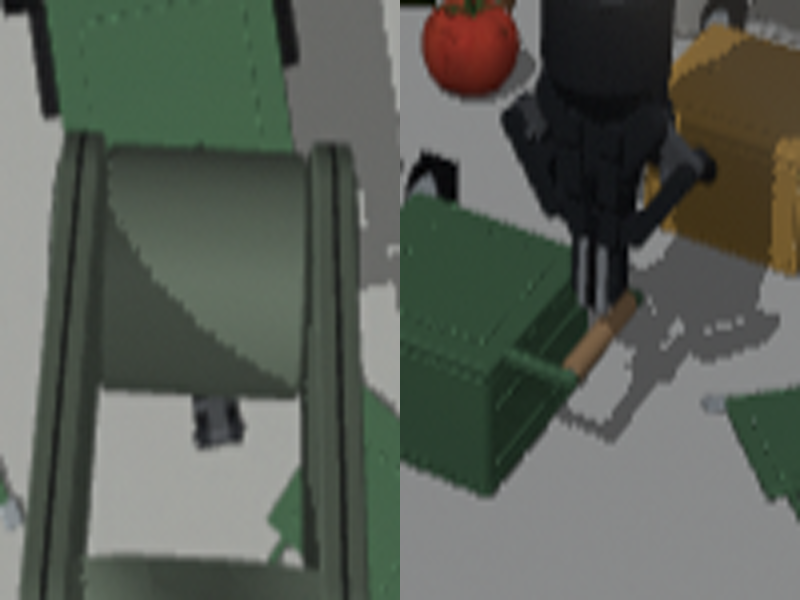

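The picture shows the closed fingers ending at scene (340,257), right at the roller's upper edge, and the roller is unmoved. So either the tips sit just above the roller or they are behind it. I'll check the tool's true height over the bare worktop in front of the handle.

Call:
arm_command --pt "0 0 0 0 0 -0.03 0.0" --pt "0 0 0 0 0 -0.03 0.0" --pt "0 0 0 0 -0.03 0 0.0" --pt "0 0 0 0 -0.03 0 0.0" --pt "0 0 0 0 -0.03 0 0.0" --pt "0 0 0 0 0 0.03 0.0" --pt "0 0 0 0 0 0.03 0.0" --pt "0 0 0 0 0 0 0.0" --pt "0 0 0 0 0 0 0.0"

```text
clock: 4.97
tcp_pos: [0.3686, -0.0153, 0.0559]
tool_rot: [-2.008, -2.413, 0.003]
wrist_force: [0.8, -0.5, -0.1]
opening: 0.004
grasp_force: 0.0
```

```bash
python3 - <<'E'
from h import *
s=manip.get_state();p=s["tcp_pos"];print(p,s["joint_pos"],s["opening"])
b=manip.camera("scene");q=proj("scene",p);c=proj("scene",p+[0,0,.05]).astype(int);print(q,proj("scene",[p[0],p[1],0]),c-[80,60])
im=cv2.resize(b[c[1]-60:c[1]+60,c[0]-80:c[0]+80],None,fx=5,fy=5,interpolation=cv2.INTER_CUBIC)
im=cv2.convertScaleAbs(im,alpha=2)
for z,col in((0,(0,0,255)),(.0,(255,0,0)),(.08,(0,255,255))):
    X=p+[0,0,z] if col!=(255,0,0) else [p[0],p[1],0]
    cv2.circle(im,tuple(((proj("scene",X)-(c-[80,60]))*5).astype(int)),5,col,1)
cv2.imwrite("pics/g2.png",im)
E
```

```text
[ 0.3686 -0.0153  0.0559] [-0.0725  0.1597  2.2007 -0.0001  0.7842 -0.2549] 0.004186293192255555
[373.942  277.1908] [372.4394 296.3081] [295 199]
```

View pics/g2.png

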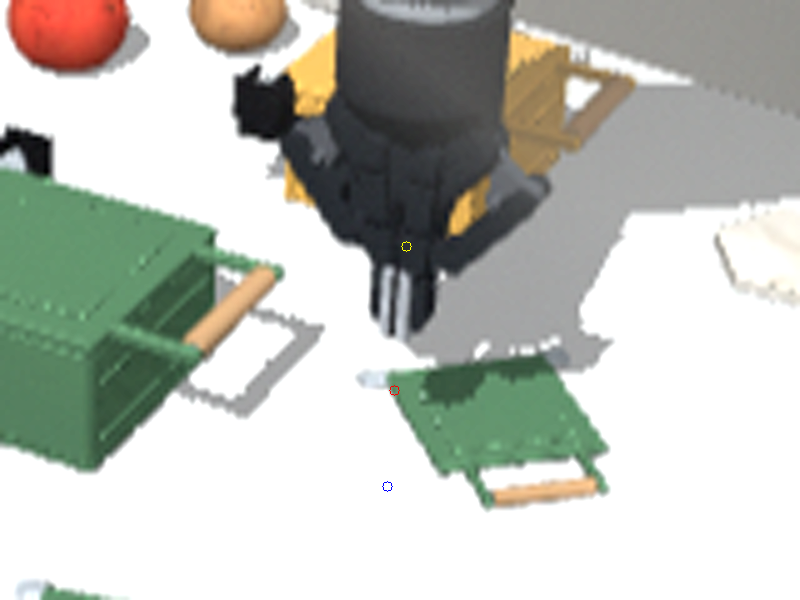

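In the brightened crop the shut fingertips are at (400,338), while the reported TCP projects to (394,390). The tips are therefore about 25 mm higher than reported, and their shadow on the small lid near (450,400) agrees. Sideways it fits within about 3 mm. I'll grasp again 24 mm lower by the reading.

Call:
arm_command --pt "0 0 0 0 0 -0.035 0.42" --pt "0 0 0 0 0 -0.035 0.42" --pt "0 0 0 0 0.03 0 0.42" --pt "0 0 0 0 0.03 0 0.42" --pt "0 0 0 0 0.03 0 0.42" --pt "0 0 0 0 0 0 0.42" --pt "0 0 0 0 0 0.02 0.42" --pt "0 0 0 0 0 0.02 0.42" --pt "0 0 0 0 0 0.02 0.42" --pt "0 0 0 0 0 0.01 0.42" --pt "0 0 0 0 0 0.01 0.42"

```text
clock: 5.93
tcp_pos: [0.4584, 0.001, 0.0467]
tool_rot: [2.009, 2.414, 0.0]
wrist_force: [0.3, -0.4, 0.2]
opening: 0.421
grasp_force: 0.0
```

Call:
arm_command --pt "0 0 0 0 0 0.005 0.42" --pt "0 0 0 0 0 0.005 0.42" --pt "0 0 0 0 0 0.003 0.42" --pt "0 0 0 0 0 0 0.42"

```text
clock: 6.27
tcp_pos: [0.4582, 0.001, 0.0335]
tool_rot: [2.009, 2.415, 0.0]
wrist_force: [-0.6, 0.2, 0.4]
opening: 0.422
grasp_force: 0.0
```

Call:
arm_command --pt "0 0 0 0 0 0 0.1" --pt "0 0 0 0 0 0 0.1" --pt "0 0 0 0 0 0 0.05" --pt "0 0 0 0 0 0 0.05" --pt "0 0 0 0 0 0 0.05" --newtons 40

```text
clock: 6.68
tcp_pos: [0.4584, 0.001, 0.0338]
tool_rot: [2.009, 2.414, 0.001]
wrist_force: [0.1, 0.4, 2.7]
opening: 0.144
grasp_force: 40.1
```

Gripped: opening 0.144 at 40 N. Swinging the lid up along the 168 mm arc.

Call:
arm_command --pt "0 0 0 0 0.0005 -0.011 0.05" --pt "0 0 0 0 0.001 -0.011 0.05" --pt "0 0 0 0 0.002 -0.011 0.05" --pt "0 0 0 0 0.0022 -0.0106 0.05" --pt "0 0 0 0 0.0033 -0.0105 0.05" --pt "0 0 0 0 0.0038 -0.0103 0.05" --pt "0 0 0 0 0.0047 -0.01 0.05" --pt "0 0 0 0 0.005 -0.0097 0.05" --pt "0 0 0 0 0.006 -0.0092 0.05" --pt "0 0 0 0 0.0062 -0.009 0.05" --pt "0 0 0 0 0.007 -0.0085 0.05" --pt "0 0 0 0 0.0075 -0.008 0.05"

```text
clock: 7.68
tcp_pos: [0.5065, 0.01, 0.1522]
tool_rot: [-2.01, -2.414, 0.0]
wrist_force: [0.3, 0.4, -0.3]
opening: 0.137
grasp_force: 39.7
```

```bash
python3 - <<'E'
from h import *
go([.4584+.0492*.983,.001+.0492*.184,.0338+.1188],10.5)
s=manip.get_state();print(s["wrist_force"],s["opening"],s["grasp_force"])
im=manip.camera("scene");c=proj("scene",[.55,.02,.12]).astype(int)
cv2.imwrite("pics/s2.png",cv2.convertScaleAbs(cv2.resize(im[c[1]-60:c[1]+60,c[0]-80:c[0]+80],None,fx=5,fy=5,interpolation=cv2.INTER_CUBIC),alpha=1.7))
E
```

```text
t 7.6833 tcp [0.5065 0.01   0.1522] yawY 10.449425930842446 q6 -0.1852691860111279
turn [-0.0205 -0.0019 -0.0506] shift now-axes [-0.      0.0003 -0.0004] turned-axes [-0.      0.0003 -0.0004]
[ 0.3135  0.3911 -0.3126] 0.13744782762519434 39.73290503025055
```

View pics/s2.png

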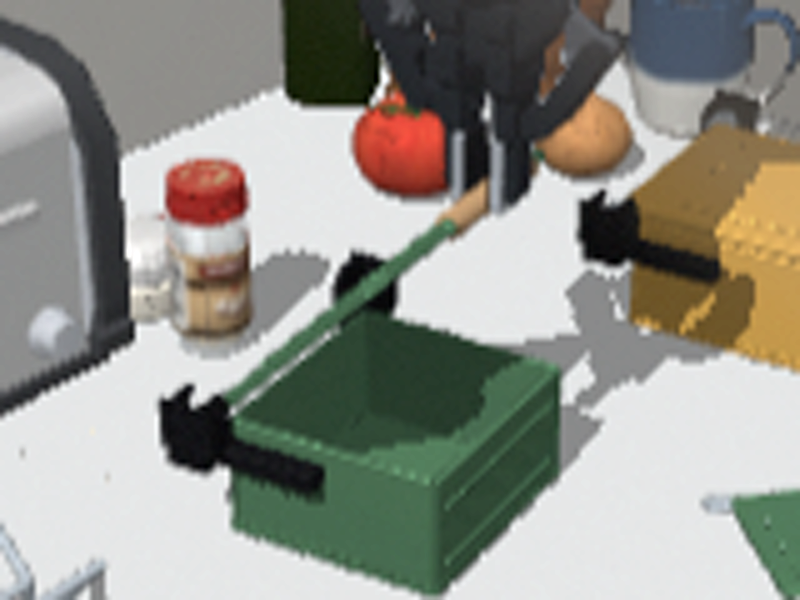

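The lid is about 45° up, with the roller between the fingers at (475,200) and the pins still in the sockets at (210,410). Continuing to upright.

Call:
arm_command --pt "0 0 0 0 0.008 -0.0075 0.05" --pt "0 0 0 0 0.0085 -0.007 0.05" --pt "0 0 0 0 0.009 -0.0064 0.05" --pt "0 0 0 0 0.0093 -0.0058 0.05" --pt "0 0 0 0 0.0097 -0.0052 0.05" --pt "0 0 0 0 0.01 -0.0045 0.05" --pt "0 0 0 0 0.0103 -0.0038 0.05" --pt "0 0 0 0 0.0105 -0.0032 0.05" --pt "0 0 0 0 0.0107 -0.0025 0.05" --pt "0 0 0 0 0.0108 -0.0018 0.05" --pt "0 0 0 0 0.0109 -0.001 0.05" --pt "0 0 0 0 0.0109 -0.0003 0.05"

```text
clock: 8.73
tcp_pos: [0.6231, 0.0317, 0.2005]
tool_rot: [-2.009, -2.414, 0.001]
wrist_force: [0.4, 0.6, -0.8]
opening: 0.137
grasp_force: 39.8
```

Call:
arm_command --pt "0 0 0 0 0 0 0.05" --pt "0 0 0 0 0 0 0.05" --pt "0 0 0 0 0 0 0.05"

```text
clock: 8.98
tcp_pos: [0.6221, 0.0314, 0.2005]
tool_rot: [-2.009, -2.414, 0.002]
wrist_force: [0.0, 0.9, -2.0]
opening: 0.139
grasp_force: 39.8
```

```bash
python3 - <<'E'
from h import *
go([.4584+.168*.983,.001+.168*.184,.0338+.168],10.5)
s=manip.get_state();print(s["wrist_force"],s["opening"],s["grasp_force"])
im=manip.camera("scene");c=proj("scene",[.6,.03,.14]).astype(int);print(c)
cv2.imwrite("pics/s3.png",cv2.convertScaleAbs(cv2.resize(im[c[1]-60:c[1]+60,c[0]-80:c[0]+80],None,fx=5,fy=5,interpolation=cv2.INTER_CUBIC),alpha=1.7))
E
```

```text
t 8.9833 tcp [0.6221 0.0314 0.2005] yawY 10.455900885950484 q6 -0.1504775929010578
turn [-0.0935 -0.0132 -0.0441] shift now-axes [ 0.0002  0.0015 -0.0013] turned-axes [ 0.0002  0.0015 -0.0013]
[ 0.0128  0.8527 -1.9734] 0.1388457333052382 39.81588363647461
[289 222]
```

View pics/s3.png

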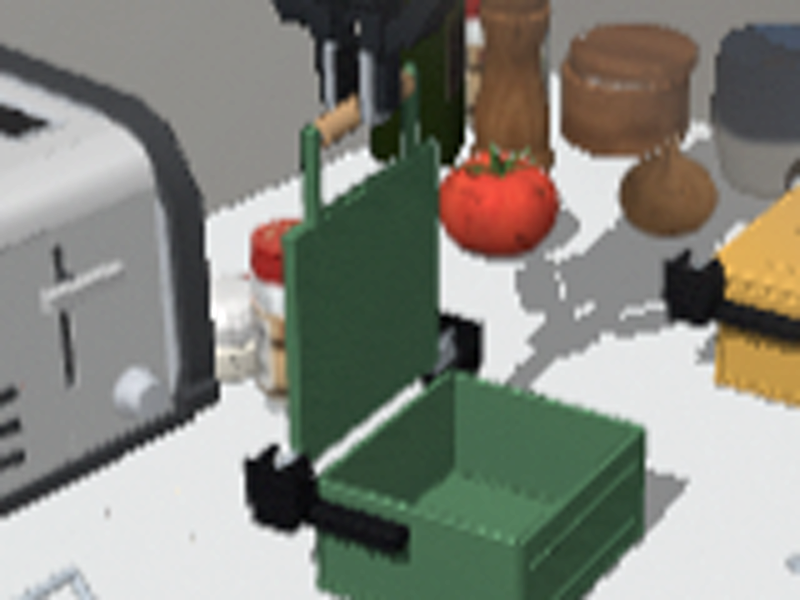

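The lid stands upright, panel edge vertical at x≈290, with the pins in the sockets at (280,470) and (455,345). Lifting straight up.

Call:
arm_command --pt "0 0 0 0 0 -0.005 0.05" --pt "0 0 0 0 0 -0.006 0.05" --pt "0 0 0 0 0 -0.007 0.05" --pt "0 0 0 0 0 -0.007 0.05" --pt "0 0 0 0 0 -0.008 0.05" --pt "0 0 0 0 0 -0.008 0.05" --pt "0 0 0 0 0 -0.008 0.05" --pt "0 0 0 0 0 -0.008 0.05"

```text
clock: 9.7
tcp_pos: [0.6231, 0.0315, 0.2592]
tool_rot: [2.009, 2.414, 0.0]
wrist_force: [-0.1, 0.4, -3.1]
opening: 0.144
grasp_force: 39.7
```

Call:
arm_command --pt "0 0 0 0 0 -0.008 0.05" --pt "0 0 0 0 0 -0.008 0.05" --pt "0 0 0 0 0 -0.008 0.05" --pt "0 0 0 0 0 -0.008 0.05" --pt "0 0 0 0 0 -0.005 0.05" --pt "0 0 0 0 0 0 0.05" --pt "0 0 0 0 0 0 0.05"

```text
clock: 10.28
tcp_pos: [0.6231, 0.0315, 0.2953]
tool_rot: [2.01, 2.414, 0.0]
wrist_force: [0.4, -0.4, -2.8]
opening: 0.141
grasp_force: 39.7
```

```bash
python3 - <<'E'
from h import *
go([.5695,.283,.30],4.0)
s=manip.get_state();print(s["wrist_force"],s["opening"],s["grasp_force"])
E
```

```text
t 10.2833 tcp [0.6231 0.0315 0.2953] yawY 10.458182438955786 q6 -0.15042012646718897
turn [0.0163 0.0082 6.4582] shift now-axes [ 0.2571 -0.0071 -0.0048] turned-axes [ 0.2547 -0.0359 -0.0047]
[ 0.3947 -0.3725 -2.8334] 0.14067368474467298 39.68353092670441
```

Call:
arm_command --pt "0 0 2.15 0 0 0 0.05" --pt "0 0 2.15 0 0 0 0.05" --pt "0 0 2.15 0 0 0 0.05" --pt "0 0 0 0.005 -0.001 0 0.05" --pt "0 0 0 0.01 -0.001 0 0.05" --pt "0 0 0 0.014 -0.002 0 0.05" --pt "0 0 0 0.017 -0.002 0 0.05" --pt "0 0 0 0.018 -0.003 0 0.05" --pt "0 0 0 0.018 -0.003 0 0.05" --pt "0 0 0 0.018 -0.003 0 0.05" --pt "0 0 0 0.018 -0.003 0 0.05" --pt "0 0 0 0.018 -0.003 0 0.05"

```text
clock: 11.28
tcp_pos: [0.5916, 0.1681, 0.295]
tool_rot: [-2.14, -2.299, -0.0]
wrist_force: [0.5, -0.2, -3.1]
opening: 0.14
grasp_force: 39.7
```

Call:
arm_command --pt "0 0 0 0.018 -0.003 0 0.05" --pt "0 0 0 0.018 -0.003 0 0.05" --pt "0 0 0 0.018 -0.003 0 0.05" --pt "0 0 0 0.018 -0.002 0 0.05" --pt "0 0 0 0.017 -0.002 0 0.05" --pt "0 0 0 0.015 -0.001 0 0.05" --pt "0 0 0 0.01 -0.001 0 0.05" --pt "0 0 0 0.005 0 0 0.05" --pt "0 0 0 0 0 0.01 0.05" --pt "0 0 0 0 0 0.012 0.05" --pt "0 0 0 0 0 0.01 0.05" --pt "0 0 0 0 0 0 0.05"

```text
clock: 12.28
tcp_pos: [0.5682, 0.282, 0.2598]
tool_rot: [-2.142, -2.296, 0.009]
wrist_force: [0.2, -0.5, -4.1]
opening: 0.142
grasp_force: 39.7
```

Call:
arm_command --pt "0 0 0 0 0 0 0.05" --pt "0 0 0 0 0 0 0.05" --pt "0 0 0 0 0 0 0.05" --pt "0 0 0 0 0 0 0.05" --pt "0 0 0 0 0 0 0.05" --pt "0 0 0 0 0 0 0.05"

```text
clock: 12.78
tcp_pos: [0.5694, 0.2834, 0.2635]
tool_rot: [2.142, 2.297, 0.001]
wrist_force: [-0.2, 0.1, -2.7]
opening: 0.138
grasp_force: 39.7
```

```bash
python3 - <<'E'
from h import *
go([.569,.283,.18],4.0)
s=manip.get_state();print(s["wrist_force"],s["opening"],s["grasp_force"])
a=manip.camera("scene");b=manip.camera("top");cv2.imwrite("pics/s4.png",a);cv2.imwrite("pics/t4.png",b)
c=proj("scene",[.568,.283,.13]).astype(int);d=proj("top",[.568,.283,.1]).astype(int);print(c-[50,75],d-[50,75])
cv2.imwrite("pics/st4.png",cv2.convertScaleAbs(np.hstack([cv2.resize(i[q[1]-75:q[1]+75,q[0]-50:q[0]+50],None,fx=4,fy=4,interpolation=cv2.INTER_CUBIC) for i,q in((a,c),(b,d))]),alpha=1.6))
E
```

```text
t 12.7833 tcp [0.5694 0.2834 0.2635] yawY 4.003705219252104 q6 0.37382160487080124
turn [ 0.039  -0.0125  0.0037] shift now-axes [-0.0004 -0.0005  0.0835] turned-axes [-0.0003 -0.0005  0.0835]
[-0.1549  0.0822 -2.6665] 0.13849413829993418 39.690086245536804
[168 197] [145 136]
```

View pics/st4.png

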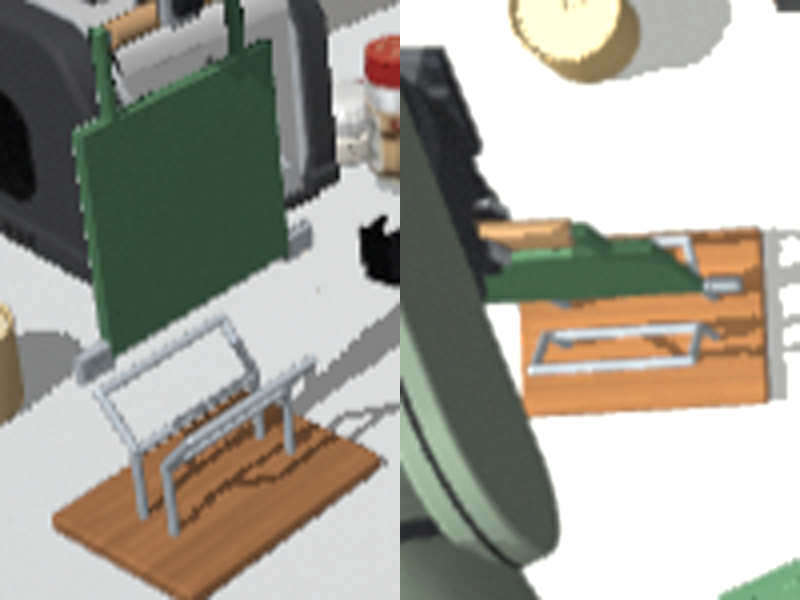

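```bash
python3 - <<'E'
from h import *
c=np.array([.568,.283]);ey=np.array([-np.sin(np.radians(4)),np.cos(np.radians(4))])
for o in(65,-65): print("edge",proj("scene",[*(c+o*1e-3*ey),.1325]))
for o in(74,-74): print("pin",proj("scene",[*(c+o*1e-3*ey),.1355]),proj("top",[*(c+o*1e-3*ey),.1355]))
print("meas edge",(194.2,285.7),(240,259.5),"pins scene",168+95/4,197+363/4,168+300/4,197+240/4,"top",145+322/4,136+287/4)
print(tri((225.2,207.5),(243,257)),c-.074*ey)
E
```

```text
edge [194.898  285.8532]
edge [239.812  258.9565]
pin [191.3139 286.6742] [157.7174 210.5646]
pin [242.5605 256.1078] [225.6885 207.0831]
meas edge (194.2, 285.7) (240, 259.5) pins scene 191.75 287.75 243.0 257.0 top 225.5 207.75
[0.5719 0.21   0.1342] [0.5732 0.2092]
```

The lid hangs plumb over the slot: its edge and pins match the predicted pixels within 1 px (about 1–2 mm). Lowering.

Call:
arm_command --pt "0 0 0 0 -0.0003 0.008 0.05" --pt "0 0 0 0 0 0.01 0.05" --pt "0 0 0 0 0 0.01 0.05" --pt "0 0 0 0 0 0.01 0.05" --pt "0 0 0 0 0 0.01 0.05" --pt "0 0 0 0 0 0.01 0.05" --pt "0 0 0 0 0 0.01 0.05" --pt "0 0 0 0 0 0.01 0.05" --pt "0 0 0 0 0 0.01 0.05" --pt "0 0 0 0 0 0.008 0.05" --pt "0 0 0 0 0 0.006 0.05" --pt "0 0 0 0 0 0 0.05"

```text
clock: 13.88
tcp_pos: [0.5683, 0.2829, 0.1594]
tool_rot: [-2.142, -2.297, 0.004]
wrist_force: [-0.2, -0.3, -2.2]
opening: 0.144
grasp_force: 39.7
```

Call:
arm_command --pt "0 0 0 0 0 0.003 0.05" --pt "0 0 0 0 0 0.003 0.05" --pt "0 0 0 0 0 0.002 0.05" --pt "0 0 0 0 0 0.002 0.05" --pt "0 0 0 0 0 0 0.05"

```text
clock: 14.3
tcp_pos: [0.5689, 0.2832, 0.1508]
tool_rot: [-2.142, -2.298, 0.001]
wrist_force: [0.1, -0.2, -1.6]
opening: 0.141
grasp_force: 39.7
```

Call:
arm_command --pt "0 0 0 0 0 0.002 0.05" --pt "0 0 0 0 0 0.001 0.05" --pt "0 0 0 0 0 0 0.05"

```text
clock: 14.55
tcp_pos: [0.5696, 0.2836, 0.149]
tool_rot: [2.142, 2.297, 0.003]
wrist_force: [-1.0, 1.2, 2.2]
opening: 0.142
grasp_force: 40.0
```

Call:
arm_command --pt "0 0 0 0 0 0 0.3" --pt "0 0 0 0 0 0 0.5" --pt "0 0 0 0 0 0 0.7" --pt "0 0 0 0 0 0 1.0" --pt "0 0 0 0 0 0 1.0" --pt "0 0 0 0 0 0 1.0" --pt "0 0 0 0 0 0 1.0" --pt "0 0 0 0 0 0 1.0"

```text
clock: 15.22
tcp_pos: [0.569, 0.2833, 0.1481]
tool_rot: [2.142, 2.298, -0.0]
wrist_force: [-0.2, -0.2, -0.6]
opening: 1.0
grasp_force: 0.0
```

Call:
arm_command --pt "0 0 0 0 0 -0.01 1.0" --pt "0 0 0 0 0 -0.015 1.0" --pt "0 0 0 0 0 -0.02 1.0" --pt "0 0 0 0 0 -0.025 1.0" --pt "0 0 0 0 0 -0.025 1.0" --pt "0 0 0 0 0 -0.025 1.0" --pt "0 0 0 0 0 -0.02 1.0" --pt "0 0 0 0 0 0 1.0" --pt "0 0 0 0 0 0 1.0"

```text
clock: 15.97
tcp_pos: [0.5695, 0.2836, 0.2898]
tool_rot: [2.142, 2.297, 0.005]
wrist_force: [-0.5, 0.2, -1.3]
opening: 1.003
grasp_force: 0.0
```

```bash
python3 - <<'E'
from h import *
s=manip.get_state();print(s["clock"],s["tcp_pos"],s["wrist_force"],s["opening"])
a=manip.camera("scene").astype(int);cv2.imwrite("pics/s5.png",a.astype(np.uint8));cv2.imwrite("pics/t5.png",manip.camera("top"))
g=((a[...,1]>1.3*a[...,0])&(a[...,1]>1.3*a[...,2])&(a[...,1]>25)).astype(np.uint8)
n,l,st,ce=cv2.connectedComponentsWithStats(g)
for i in range(1,n):
    if st[i,4]>60: print(st[i],ce[i])
# predicted: panel corners for a plumb lid in the slot
c=np.array([.568,.283]);ey=np.array([-np.sin(np.radians(4)),np.cos(np.radians(4))]);ex=np.array([ey[1],-ey[0]])
for lean in(-12,0,12):
    f=lambda h,o:proj("scene",[*(c+ex*h*np.sin(np.radians(lean))+o*ey),.021+h*np.cos(np.radians(lean))]).round(1)
    print(lean,"panel top corners",f(.128,.065),f(.128,-.065),"roller",f(.168,.038),f(.168,-.038))
m=l==l[tuple(f(.1,0).astype(int)[::-1])]
# roller (wood) pixels
w=((a[...,2]>1.3*a[...,0])&(a[...,2]>a[...,1]*1.1)&(a[...,2]>60)).astype(np.uint8)[150:300,170:270]
n,l,st,ce=cv2.connectedComponentsWithStats(w)
for i in range(1,n):
    if st[i,4]>10: print("wood",st[i]+[170,150,0,0,0],ce[i]+[170,150])
E
```

```text
15.9667 [0.5695 0.2836 0.2898] [-0.4948  0.1947 -1.3277] 1.00295607033852
[ 272  236   66   57 2458] [305.9003 263.2986]
[ 193  239   49   91 1939] [216.1026 285.0021]
[373 271  43  29 665] [393.4391 281.6812]
[212 298  26  24 207] [224.5459 309.6425]
[ 293  317   48   41 1000] [317.319 332.301]
-12 panel top corners [203.2 284.8] [248.3 257.5] roller [214.2 263.8] [241.1 248.3]
0 panel top corners [193.9 279.1] [239.3 252.6] roller [201.9 256.6] [229.  241.7]
12 panel top corners [185.3 275.8] [230.7 249.9] roller [190.4 252.8] [217.6 238.3]
wood [259 206  11  13 131] [264.3817 212.084 ]
wood [262 225   8   5  29] [265.6552 227.1379]
wood [263 231   7  10  52] [266.4231 235.25  ]
wood [201 240  29  21 193] [214.8446 249.1658]
wood [170 275   4  25  63] [170.9683 289.4603]
```

The roller is at scene (215,249), exactly where a plumb lid in the slot would put it. The lid stands in the rack and the gripper is well clear, so I'm handing in.

```bash
python3 -c "
from station import manip
print(manip.finish_job())"
```

```text
the job is handed in; nothing more can be done
None
```

The green lid was swung upright, lifted off its hinge pins and stood upright in the middle of the rack's slot, roller on top. The arm stayed clear of the yellow caddy, and I handed the job in at about 16 s; the hand-in gave no verdict.

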